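# Set the second lamp arm of a finds-photography light bar to match the first

## Robot

A 6-joint arm with a two-finger parallel gripper is mounted at the origin on the work surface. World frame = base frame: x ahead of the robot, y to its left, z up, the work surface at z = 0. Lengths are in m, angles in rad, forces in N, time in s.
With the tool pointing down it reaches from about 0.375 to 0.9 m from the base axis. Payload 3.1 kg.
Tool frame: the origin (TCP) lies midway between the tips of the shut fingers; the grasp point (between the pads) lies 19 mm behind it; z points along the fingers, y is the direction in which the jaws open and shut (so a half turn about z gives the same grasp; the last joint's range is limited). The gripper opens to 85 mm and grips with 20 to 120 N. Pads are 22 mm wide; open, the fingers measure 114 mm over their backs; the gripper's body (76 mm by 85 mm) begins 54 mm behind the grasp point. The pads swing forward as they close: fully open they stand 13 mm farther back than shut.
Start: joints at [-1.48, 0.527, 1.433, -0, 1.181, -0.178], TCP at [0.166, -0.603, 0.231] pointing down, gripper open.
Joint ranges: [-3.08, 3.08], [-0.75, 2.2], [0.22, 2.44], [-1.43, 4.57], [0, 2.65], [-2.85, 2.85]. Speed limits (rad/s): [2.79, 2.79, 3.14, 3.14, 3.14, 3.14].

## Interface

Orientations are given as a unit quaternion [x, y, z, w].
In Python, from station import manip gives the robot as it stands.
- The arm moves only by the tool play_rows, never from a script. Its argument "increments" is a list of rows, each a list of 3 entries, a list of its own where there are three numbers: the shift along the tool's x, y, z in m, then the turn, a rotation vector about the tool's x, y, z in rad, then the opening, from 0 (shut) to 1 (fully open). A call has 1 to 10 rows; each row is the pose to reach, as a shift and turn from the pose commanded when the call began, along the tool's axes at that moment; what a row does not reach only later rows make up. A row lasts 1/10 s, in which the tool goes at most 50 mm and 8.59 degrees, less where a joint would pass 70% of its speed; a pose out of reach is approached as far as the arm can. A call with a gripper value outside its range is refused whole. The fingers move at their own pace and stop on an object; "force" is the grip in N (left out, the last holds). Time passes only in rows, so rows that repeat a pose let the fingers close. It gives the time, the measured TCP pose, the force and the opening at its end, in the units of the state.
- manip.sense(): the state, without advancing time (a new reading comes with each control period).
- manip.snapshot(name): name is "scene" or "top" or "wrist"; returns (picture, depth): 480x640x3 uint8, red, green, blue; 480x640 float32, m along the optical axis (not along the pixel's ray), 0 where there is no reading.
- manip.camera_model(name): a dict with "camera_matrix" (3x3 intrinsics, pixels), "dist" ([k1, k2, p1, p2, k3] as OpenCV has them; the pictures are not rectified), "R" (3x3) and "t" (3): a world point X has camera coordinates R X + t. Camera axes: x right, y down, z forward; pixel columns grow to the right and rows downward; lengths in m; the calibration is good to about 2 mm. A picture is of the moment at which its call begins: read the wrist's pose just before it. camera_model takes no time and is no camera call; for the wrist camera it gives the pose at the moment of the call.
- manip.sign_off(): hands the job in, once; it reports no verdict.
Trained networks look in the newest picture that a camera, given by its name, has taken for a name from the list of things; names that differ only in an ending like _2 or _b are one class to them, and where a whole thing is asked for, a point or a joint stands for the part that bears it (a point fixed in the world has none). Each returns a list of dicts, best first, with "p" (0 to 1); they miss things now and then, are a little off and sometimes report something else, mostly with a low value. They report only what shows in the picture. A call takes as long as a camera call.
- manip.regions_of(camera, thing): "region" (480x640 bool, what is visible of it) and "rect" ([left, top, width, height] in pixels, round what is visible of it).
The state is a dict: "t": time; "q": joint angles; "qd": joint speeds; "tau": joint torques, N m; "tcp_pos": TCP position; "tool_rot": TCP orientation; "force": force on the tool from outside, world axes, zero at the start; "ft_torque": the same for the moment, N m; "finger_gap": opening from 0.0 (shut) to 1.0 (fully open).
Only numpy, scipy, OpenCV 4.12 (cv2) and the standard library are available. Lean on these libraries where they do the work, as an engineer would, in place of code of your own. Each camera call takes 0.05 s, during which the arm holds its last target.

## Task

Both lamps of this light bar should stand equally far from its middle post, and the right-hand arm (on the robot's right) is already set. On the left-hand arm pinch in the two spring buttons and slide the sleeve along, pinching them in again where they catch on the way, until both have sprung fully out through the hole that matches the right-hand arm; then let go. Feel for the holes, never force the sleeve against buttons that have sprung out, and leave the pot and the other things on the bench where they are.

Things in the scene. Friction and masses are not known exactly. Their poses are not given: they have to be found in the camera images.
- stand: Light bar: steel foot 170 x 190 mm bolted to the bench, post, clamp block 60 mm wide (top 130 mm up, its knob 156 mm). Origin: middle of the foot's underside. Left arm along this frame's +y, right arm along -y, +x away from the robot. Both tube axes are level, 105 mm above the bench.
- button_mid (a point): Point on the left tube axis midway between the arm's two spring buttons, 105 mm up, 190 mm from the stand's middle; axes as the stand's. The buttons stay at this place when the sleeve slides.
- button_near: Left arm's spring button on the robot's side: a steel dome 12 mm across sticking out level, along the stand's -x, through a hole in the sleeve's side wall, 5 mm proud of it when out (42 mm across both tips). Origin: at button_mid, less the travel.
- button_far: Its twin on the far side, sticking out along +x.
- sleeve: Left sliding sleeve: square dark steel tube 32 x 32 mm, wall 2 mm, along the stand's y, with five evenly spaced pairs of 13.5 mm holes in its side walls, somewhere between 25 and 40 mm apart (feel for them). Origin: tube axis at the middle holes; it reaches 80 mm towards the post and 182 mm outwards from there. Its lamp (top 255 mm up) stands 165 mm out.
- lamp_slide (a joint): Slide of the left sleeve along the stand's +y (m): 0 = buttons in the middle holes (start), positive = drawn out, negative = pushed in; the last holes are two spacings from 0. Stiff: about 13 N of friction. With buttons held flush, about 20 N along the tube slips them under the hole's edge; once out in a hole they stop it dead (play 0.75 mm). Over 10 N of sleeve on a button bends its clip.
- press_near (a joint): How far the button on the robot's side is pressed in (m): 0 sprung fully out, 0.005 flush with the outside of the sleeve, 0.007 wholly under the sleeve's wall. Spring about 1 N when out, 2.5 N when flush; short of the hole it hangs half out.
- press_far (a joint): The same for the button on the far side; the two are independent and alike.
- pot: Bystander: terracotta pot 132 mm high, 128 mm across, on a cork ring 20 mm high; origin at its underside.
- scale_bar: Bystander: photographic scale, white strip 22 x 150 x 6 mm with black checks; origin at the middle of its underside.
- tray: Bystander: open cardboard tray of sherds, 170 x 240 x 55 mm; origin at the middle of its underside.
- brush: Bystander: small brush lying on the bench; origin at the middle of its underside.
- sleeve_end (a point): Centre of the left sleeve's inner end (facing the post), on the tube axis, 80 mm inwards of the sleeve's origin: 110 mm from the stand's middle at the start. Bare aluminium bar (26 mm square) shows between it and the clamp block.
- set_sleeve_end (a point): The same point on the right arm, which is already set and fixed and is built like the left. It stands two holes farther out or two farther in than the middle hole would put it (110 mm from the stand's middle). Its bar was clamped by hand, so its distance is only within 4 mm of the exact mirror image: match it to the nearest hole.

How it is judged:
By the outcome, as a careful person would: the job done as asked, in the order asked, and still so for the second after the job is handed in, with the robot touching nothing.
It also fails if it takes over 51 s, if anything falls off the work surface, if the arm or the gripper's body presses on something with over 40 N, if the wrist force passes 120 N, or if a joint passes its speed limit or range.

## Working session

There is one attempt and no reset: what is moved stays moved. The work goes in short steps, Python scripts to look and compute and a tool call to move; the robot and the scene stay as the last step left them, time stands still between calls to the robot, and variables do not carry over. Pictures are saved under pics/ and viewed, and the job is handed in when it is done.

Besides the shell and the picture viewer there is one more tool, called after "Call:" as name([rows], argument=value, ...), one row to a line, values as JSON. play_rows: Moves the arm, as the interface text tells. Its arguments: {"type":"object","properties":{"increments":{"type":"array"},"force":{"type":"number"}},"required":["increments"]}

```bash
mkdir -p pics; cat > h.py <<'E'
import numpy as np,cv2
from station import manip
def snap(c,n):
    p,d=manip.snapshot(c); cv2.imwrite('pics/'+n+'.png',p[:,:,::-1]); np.save('pics/'+n+'.npy',d)
    m=manip.camera_model(c); np.savez('pics/'+n+'_m.npz',**{k:np.array(v) for k,v in m.items()}); return p,d,m
def ray(m,uv,d):
    K=np.array(m['camera_matrix']);D=np.array(m['dist'])
    uv=np.array(uv,float).reshape(-1,1,2)
    n=cv2.undistortPoints(uv,K,D)[:,0]
    d=np.array(d,float).reshape(-1,1)
    X=np.c_[n*d,d]
    return (X-np.array(m['t']))@np.array(m['R'])
def plane(m,uv,z):
    K=np.array(m['camera_matrix']);D=np.array(m['dist']);R=np.array(m['R']);t=np.array(m['t'])
    n=cv2.undistortPoints(np.array(uv,float).reshape(-1,1,2),K,D)[:,0]
    r=np.c_[n,np.ones(len(n))]@R; c=-R.T@t
    return c+r*((z-c[2])/r[:,2])[:,None]
def load(n):
    return np.load('pics/'+n+'.npy'),dict(np.load('pics/'+n+'_m.npz'))
E
python3 - <<'E'
from h import *
for c in ('top','scene'):
    p,d,m=snap(c,c+'1'); print(c,m)
s=manip.sense();print(s)
E
```

```text
top {'camera_matrix': array([[585.18976835,   0.        , 322.39509237],
       [  0.        , 585.18976835, 241.39471948],
       [  0.        ,   0.        ,   1.        ]]), 'dist': array([0.05717219, 0.        , 0.        , 0.        , 0.        ]), 'R': array([[ 0.02138062, -0.99968155,  0.01340396],
       [-0.99691865, -0.02232979, -0.07519696],
       [ 0.07547232, -0.0117549 , -0.99707861]]), 't': array([-0.02817223,  0.53517869,  1.34742272])}
scene {'camera_matrix': array([[464.75902974,   0.        , 322.80778856],
       [  0.        , 464.75902974, 243.53581458],
       [  0.        ,   0.        ,   1.        ]]), 'dist': array([-0.12285151,  0.        ,  0.        ,  0.        ,  0.        ]), 'R': array([[-0.25448063,  0.96689206,  0.0189567 ],
       [ 0.58156555,  0.16866756, -0.79582207],
       [-0.77267142, -0.19149674, -0.60523374]]), 't': array([ 0.12370027, -0.22181963,  1.54488528])}
{'t': 0.1, 'q': array([-1.48046846e+00,  5.28383504e-01,  1.43379942e+00, -6.79664403e-06,
        1.18140764e+00, -1.78533836e-01]), 'qd': array([-0.00086348, -0.00058991, -0.00274917, -0.00098997,  0.00019723,
        0.00097449]), 'tau': array([ 1.08787028e-04, -4.43303311e+01, -1.78585786e+01, -1.60500485e-04,
        3.86907341e-03,  5.98766221e-06]), 'tcp_pos': array([ 0.16596713, -0.60187724,  0.23041712]), 'tool_rot': array([ 9.90977105e-01,  1.34027532e-01,  4.09030791e-05, -9.98123170e-04]), 'force': array([-0.28833302,  1.62199729, -0.42724276]), 'ft_torque': array([0.02560034, 0.04103967, 0.01693691]), 'finger_gap': 0.9978446627254188}
```

View pics/top1.png

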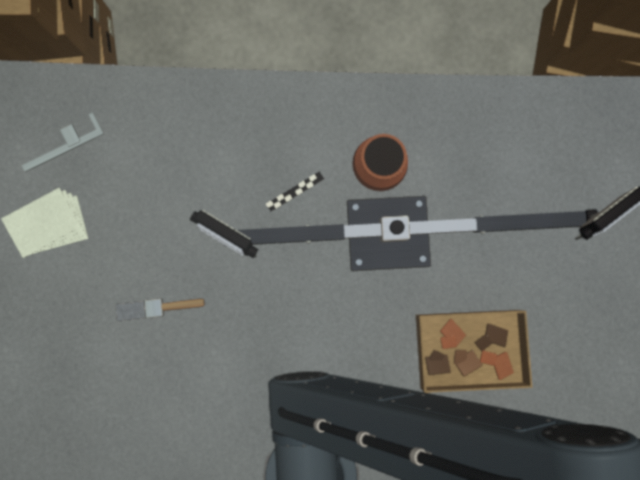

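View pics/scene1.png

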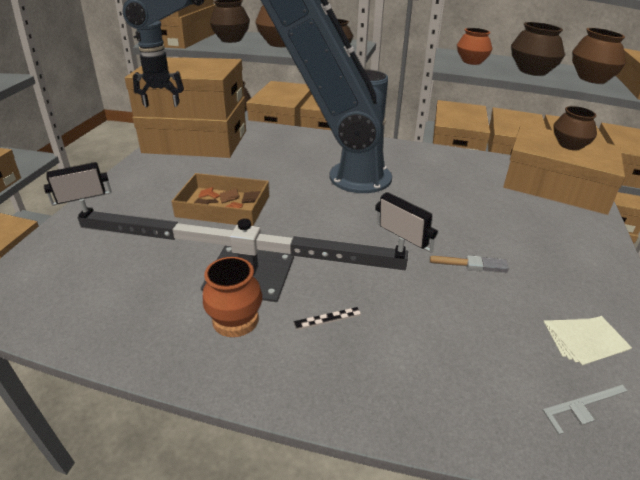

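```bash
python3 - <<'E'
from h import *
for c in ('top','scene'):
    for th in ('sleeve','stand','sleeve_end','set_sleeve_end','button_far','button_near'):
        r=manip.regions_of(c,th) 
        print(c,th,[(round(float(x['p']),2),[int(v) for v in x['rect']],int(x['region'].sum())) for x in r[:3]])
        if r: np.save(f'pics/reg_{c}_{th}.npy',r[0]['region'])
d,m=load('top1')
for uv in [(345,231),(300,234),(260,236),(384,228),(397,228),(410,228),(477,225),(560,221),(450,227),(365,230)]:
    z=d[uv[1],uv[0]];print(uv,ray(m,uv,z)[0].round(4),plane(m,uv,0.121)[0].round(4))
im=cv2.imread('pics/top1.png');cv2.imwrite('pics/topz.png',cv2.resize(im[190:280,185:510],(800,222),interpolation=cv2.INTER_CUBIC))
im=cv2.imread('pics/scene1.png');cv2.imwrite('pics/scz.png',cv2.resize(im[200:280,70:420],(800,183),interpolation=cv2.INTER_CUBIC)); cv2.imwrite('pics/scz2.png',cv2.resize(im[215:280,270:420],(800,347),interpolation=cv2.INTER_CUBIC))
E
```

```text
top sleeve [(0.91, [188, 209, 156, 47], 2840)]
top stand [(0.95, [188, 199, 243, 72], 8478)]
top sleeve_end [(0.6, [190, 210, 153, 51], 2940)]
top set_sleeve_end [(0.92, [472, 187, 167, 52], 3132)]
top button_far []
top button_near []
scene sleeve [(0.63, [291, 194, 149, 73], 4476)]
scene stand [(0.67, [220, 195, 214, 106], 7533), (0.6, [286, 192, 151, 77], 4513)]
scene sleeve_end [(0.96, [291, 191, 143, 78], 4742)]
scene set_sleeve_end [(0.68, [43, 164, 136, 76], 3849)]
scene button_far []
scene button_near []
(345, 231) [ 0.5522 -0.064   0.1164] [ 0.5517 -0.0638  0.121 ]
(300, 234) [0.5432 0.0336 0.119 ] [0.543  0.0336 0.121 ]
(260, 236) [0.5365 0.1196 0.124 ] [0.5367 0.1198 0.121 ]
(384, 228) [ 0.559  -0.1469  0.1331] [ 0.5602 -0.1483  0.121 ]
(397, 228) [ 0.5573 -0.1717  0.1554] [ 0.5608 -0.1765  0.121 ]
(410, 228) [ 0.5622 -0.206   0.1132] [ 0.5614 -0.2047  0.121 ]
(477, 225) [ 0.571  -0.3491  0.1232] [ 0.5712 -0.3497  0.121 ]
(560, 221) [ 0.5833 -0.5263  0.125 ] [ 0.5838 -0.528   0.121 ]
(450, 227) [ 0.5657 -0.2916  0.12  ] [ 0.5656 -0.2914  0.121 ]
(365, 230) [ 0.5549 -0.1071  0.1212] [ 0.5549 -0.1071  0.121 ]
```

View pics/topz.png

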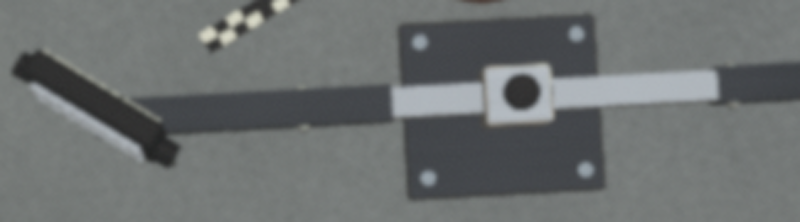

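View pics/scz2.png

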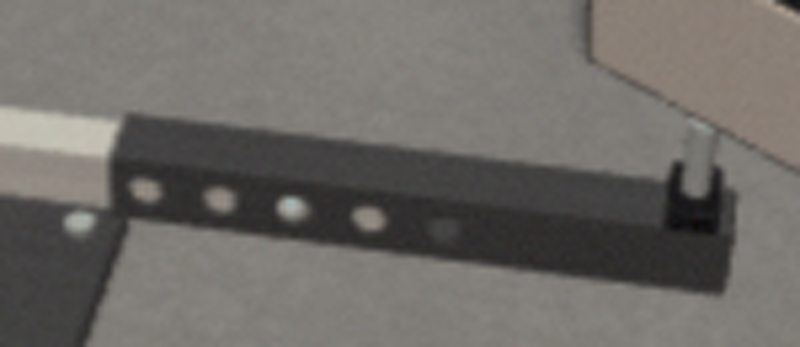

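View pics/scz.png

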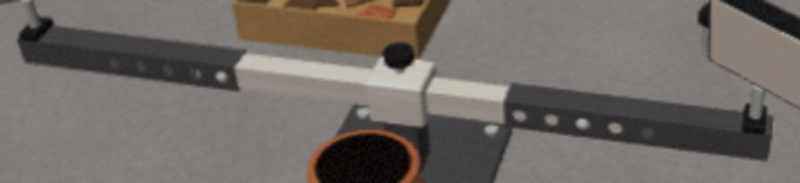

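```bash
python3 - <<'E'
from h import *
d,m=load('top1')
f=lambda a,b:(185+(a+.5)/2.4615-.5,190+(b+.5)/2.4667-.5)
for n,p,z in [('bfar',(304,88),.105),('bnear',(304,127),.105),('endL',(391,101),.121),('endR',(718,86),.121),('edges',(200,96),.121),('edges',(200,131),.121),('edge',(370,86),.121),('edge',(370,119),.121),('blockTL',(484,66),.13),('blockTR',(550,64),.13),('blockBR',(552,120),.13),('blockBL',(488,124),.13)]:
    print(n,plane(m,f(*p),z)[0].round(4))
d,m=load('scene1')
for x,y in [(146,190),(220,200),(293,208),(368,219),(444,230)]:
    print(plane(m,(270+(x+.5)/5.333-.5,215+(y+.5)/5.338-.5),.105)[0].round(4))
E
```

```text
bfar [0.5638 0.0165 0.105 ]
bnear [0.529  0.0156 0.105 ]
endL [ 0.5524 -0.0606  0.121 ]
endR [ 0.5721 -0.3484  0.121 ]
edges [0.553  0.1075 0.121 ]
edges [0.5223 0.1066 0.121 ]
edge [ 0.5653 -0.0419  0.121 ]
edge [ 0.5362 -0.0424  0.121 ]
blockTL [ 0.5842 -0.1412  0.13  ]
blockTR [ 0.5872 -0.199   0.13  ]
blockBR [ 0.5381 -0.2013  0.13  ]
blockBL [ 0.5334 -0.1454  0.13  ]
[ 0.5633 -0.0424  0.105 ]
[ 0.5612 -0.0102  0.105 ]
[0.5579 0.0209 0.105 ]
[0.5563 0.053  0.105 ]
[0.5546 0.0853 0.105 ]
```

```bash
cat >> h.py <<'E'
from scipy.spatial.transform import Rotation as Ro
def goto(pos,yaw=None,s=None):
    s=s or manip.sense(); R=Ro.from_quat(s['tool_rot'])
    dp=R.inv().apply(np.array(pos)-s['tcp_pos'])
    x=np.array([np.cos(yaw),np.sin(yaw),0]);z=np.array([0,0,-1.]);T=Ro.from_matrix(np.c_[x,np.cross(z,x),z])
    print('shift',dp.round(4),'turn',(R.inv()*T).as_rotvec().round(4),'t',round(s['t'],2),'tcp',s['tcp_pos'].round(4),'F',s['force'].round(1),'gap',round(s['finger_gap'],3))
Y=np.radians(94.2)
E
python3 -c "
from h import *
goto([0.546,0.0175,0.231],Y)"
```

```text
shift [ 5.310e-01 -4.969e-01  3.000e-04] turn [ 1.0000e-04  1.0000e-04 -1.3753e+00] t 0.7 tcp [ 0.166  -0.6025  0.2313] F [-0.  -0.3 -0.2] gap 0.997
```

Call:
play_rows([
  [[0.531,-0.497,0],[0,0,-1.375],1],
  [[0.531,-0.497,0],[0,0,-1.375],1],
  [[0.531,-0.497,0],[0,0,-1.375],1],
  [[0.531,-0.497,0],[0,0,-1.375],1],
  [[0.531,-0.497,0],[0,0,-1.375],1],
  [[0.531,-0.497,0],[0,0,-1.375],1],
  [[0.531,-0.497,0],[0,0,-1.375],1],
  [[0.531,-0.497,0],[0,0,-1.375],1],
  [[0.531,-0.497,0],[0,0,-1.375],1],
  [[0.531,-0.497,0],[0,0,-1.375],1],
])

```text
t: 1.7
tcp_pos: [0.4281, -0.1745, 0.2317]
tool_rot: [0.68, 0.733, 0.0, 0.001]
force: [0.8, -0.5, -0.2]
finger_gap: 1.001
```

```bash
python3 -c "
from h import *
goto([0.546,0.0175,0.231],Y)"
```

```text
shift [0.1825 0.1321 0.0007] turn [0.0009 0.0008 0.0025] t 1.7 tcp [ 0.4281 -0.1745  0.2317] F [ 0.8 -0.5 -0.2] gap 1.001
```

Call:
play_rows([
  [[0.183,0.132,0],[0,0,0],1],
  [[0.183,0.132,0],[0,0,0],1],
  [[0.183,0.132,0],[0,0,0],1],
  [[0.183,0.132,0],[0,0,0],1],
  [[0.183,0.132,0],[0,0,0],1],
  [[0.183,0.132,0],[0,0,0],1],
  [[0.183,0.132,0],[0,0,0],1],
])

```text
t: 2.4
tcp_pos: [0.5453, 0.0163, 0.2312]
tool_rot: [0.68, 0.733, -0.0, -0.0]
force: [-0.5, 0.7, -0.3]
finger_gap: 0.996
```

```bash
python3 -c "
from h import *
goto([0.546,0.0175,0.231],Y)
p,d,m=snap('wrist','w1'); print(m)
s=snap('scene','s2')
goto([0.546,0.0175,0.231],Y)
"
```

```text
shift [0.0011 0.0008 0.0001] turn [-0.0007  0.0004  0.0014] t 2.4 tcp [0.5453 0.0163 0.2312] F [-0.5  0.7 -0.3] gap 0.996
{'camera_matrix': array([[374.89698687,   0.        , 319.8779877 ],
       [  0.        , 374.89698687, 238.80451079],
       [  0.        ,   0.        ,   1.        ]]), 'dist': array([-0.01313155,  0.        ,  0.        ,  0.        ,  0.        ]), 'R': array([[ 9.97312497e-01,  7.32617559e-02, -7.05365315e-04],
       [ 7.08477866e-02, -9.61909047e-01,  2.64029501e-01],
       [ 1.86647676e-02, -2.63369894e-01, -9.64514347e-01]]), 't': array([-0.54364163, -0.05671679,  0.37221839])}
shift [0.0023 0.0013 0.0002] turn [-0.0008  0.0002 -0.0012] t 2.5 tcp [0.5448 0.0151 0.2312] F [-0.4 -0.3  0. ] gap 0.997
```

View pics/w1.png

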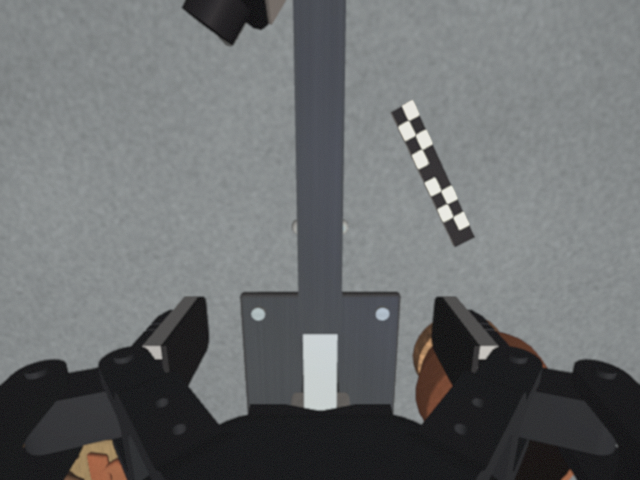

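The wrist view shows the sleeve running vertically at u≈297–345. The two buttons peep out at (295,228) and (345,228), and the bare bar starts at v≈334.

```bash
python3 - <<'E'
from h import *
d,m=load('w1')
im=cv2.imread('pics/w1.png');cv2.imwrite('pics/w1z.png',cv2.resize(im[200:350,270:370],(533,800)[0:2] and (400,600),interpolation=cv2.INTER_CUBIC))
for n,p,z in [('bn',(295.5,228),.105),('bf',(344.5,228),.105),('eL',(296,100),.121),('eR',(345,100),.121),('eL2',(299,320),.121),('eR2',(341,320),.121),('end',(320,334),.121)]:
    print(n,plane(m,p,z)[0].round(4))
g=im[:,:,:].mean(2)
for v in (60,100,140,180,210,250,280): print(v,g[v,285:355:1].astype(int).tolist() if v in(100,) else '')
E
```

```text
bn [0.5259 0.0169 0.105 ]
bf [0.5619 0.0195 0.105 ]
eL [0.5223 0.1044 0.121 ]
eR [0.5534 0.1067 0.121 ]
eL2 [ 0.5332 -0.0492  0.121 ]
eR2 [ 0.5644 -0.0469  0.121 ]
end [ 0.5497 -0.0596  0.121 ]
60 
100 [142, 141, 138, 140, 139, 141, 143, 144, 138, 120, 94, 82, 78, 78, 80, 77, 79, 79, 78, 81, 81, 81, 80, 79, 81, 78, 79, 81, 80, 80, 82, 82, 83, 81, 81, 80, 82, 80, 80, 81, 80, 81, 82, 79, 80, 80, 80, 80, 81, 81, 80, 81, 80, 82, 80, 81, 80, 78, 85, 103, 126, 137, 140, 138, 138, 138, 139, 137, 139, 137]
140 
180 
210 
250 
280
```

View pics/w1z.png

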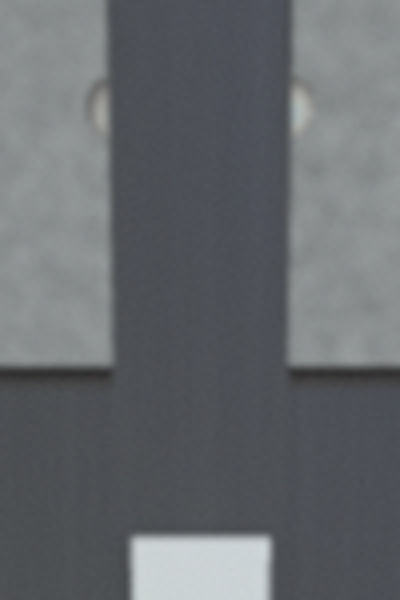

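```bash
python3 -c "
from h import *
goto([0.545,0.0145,0.084],np.radians(94.1))"
```

```text
shift [-0.0006  0.0002  0.1472] turn [-0.0008  0.0002  0.0005] t 2.5 tcp [0.5448 0.0151 0.2312] F [-0.4 -0.3  0. ] gap 0.997
```

Call:
play_rows([
  [[-0.001,0,0.04],[0,0,0],1],
  [[-0.001,0,0.08],[0,0,0],1],
  [[-0.001,0,0.11],[0,0,0],1],
  [[-0.001,0,0.13],[0,0,0],1],
  [[-0.001,0,0.14],[0,0,0],1],
  [[-0.001,0,0.147],[0,0,0],1],
  [[-0.001,0,0.147],[0,0,0],1],
])

```text
t: 3.2
tcp_pos: [0.5455, 0.0143, 0.0842]
tool_rot: [0.681, 0.732, -0.0, -0.0]
force: [-0.4, 0.6, 0.5]
finger_gap: 1.001
```

```bash
python3 -c "
from h import *
goto([0.545,0.0145,0.084],np.radians(94.1))
snap('wrist','w2')
goto([0.545,0.0145,0.084],np.radians(94.1))"
```

```text
shift [ 0.0002 -0.0005  0.0002] turn [-0.0003 -0.      0.0004] t 3.2 tcp [0.5455 0.0143 0.0842] F [-0.4  0.6  0.5] gap 1.001
shift [ 0.0001 -0.0009  0.0008] turn [0.0008 0.0002 0.0006] t 3.25 tcp [0.5459 0.0144 0.0848] F [ 0.3 -0.1  0.7] gap 0.999
```

View pics/w2.png

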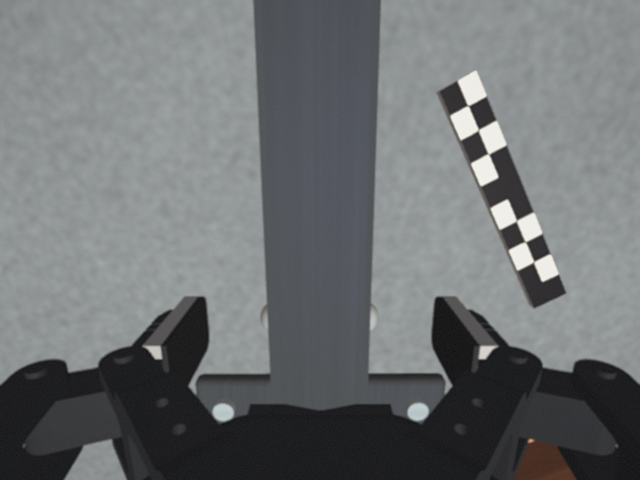

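Buttons at (266,317) and (373,317), centred between the pads at u≈320.

```bash
python3 - <<'E'
from h import *
d,m=load('w2')
for p in [(266,317),(373,317)]:print(plane(m,p,.105)[0].round(4))
im=cv2.imread('pics/w2.png');cv2.imwrite('pics/w2z.png',cv2.resize(im[270:370,180:460],(800,286),interpolation=cv2.INTER_CUBIC))
# project pad region: grasp point at TCP z+.013, tool x +-11, tool y +-42
K=m['camera_matrix']
for tx in(-.011,.011):
  for z in (.095,.105,.125):
    X=np.array([0.5455,.0145,z])+tx*np.array([-.072,.9974,0])+.0425*np.array([.9974,.072,0])
    c=m['R']@X+m['t'];print(tx,z,(K@(c/c[2]))[:2].round())
E
```

```text
[0.5254 0.0183 0.105 ]
[0.5637 0.0211 0.105 ]
-0.011 0.095 [428. 343.]
-0.011 0.105 [436. 357.]
-0.011 0.125 [455. 393.]
0.011 0.095 [433. 291.]
0.011 0.105 [441. 302.]
0.011 0.125 [461. 331.]
```

View pics/w2z.png

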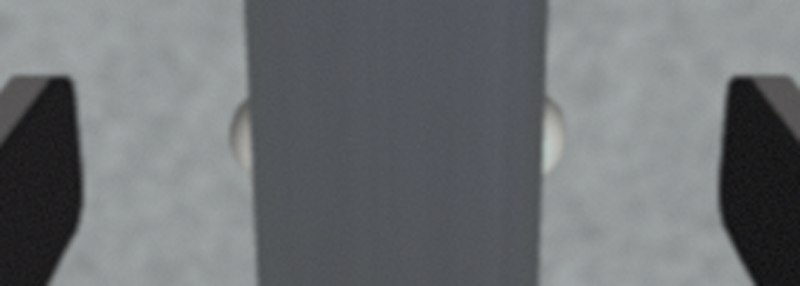

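Call:
play_rows([
  [[0.001,-0.0007,0],[0,0,0],0.45],
  [[0.001,-0.0007,0],[0,0,0],0.45],
  [[0.001,-0.0007,0],[0,0,0],0.3],
  [[0.001,-0.0007,0],[0,0,0],0.2],
  [[0.001,-0.0007,0],[0,0,0],0.1],
  [[0.001,-0.0007,0],[0,0,0],0],
  [[0.001,-0.0007,0],[0,0,0],0],
  [[0.001,-0.0007,0],[0,0,0],0],
], force=50)

```text
t: 4.05
tcp_pos: [0.545, 0.016, 0.0851]
tool_rot: [0.681, 0.733, 0.0, 0.0]
force: [-1.2, 0.6, 6.1]
finger_gap: 0.361
```

```bash
python3 -c "
from h import *
s=manip.sense();print(s['force'],s['finger_gap'],s['ft_torque'])
snap('wrist','w3')
goto([0.545,0.0145,0.084],np.radians(94.1))"
```

```text
[-1.16971993  0.59451295  6.0921028 ] 0.3609725338016645 [0.023006   0.25127538 0.05819805]
shift [-0.0015 -0.0001  0.0011] turn [0.0007 0.0003 0.0021] t 4.1 tcp [0.545  0.016  0.0851] F [-1.1  0.8  5.6] gap 0.371
```

View pics/w3.png

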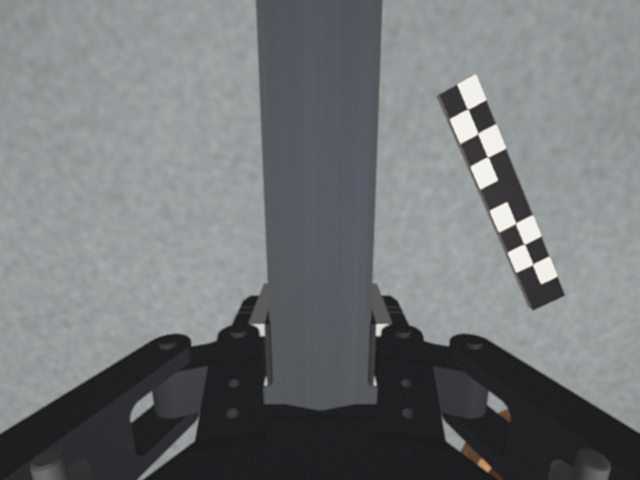

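The pads are flat on both walls and no dome shows. Now a gentle pull.

Call:
play_rows([
  [[0.001,0,0],[0,0,0],0],
  [[0.002,0,0],[0,0,0],0],
  [[0.003,0,0],[0,0,0],0],
  [[0.004,0,0],[0,0,0],0],
])

```text
t: 4.5
tcp_pos: [0.5451, 0.0162, 0.0851]
tool_rot: [0.68, 0.733, -0.002, 0.002]
force: [-3.1, -16.1, 5.7]
finger_gap: 0.367
```

```bash
python3 -c "
from h import *
goto([0.545,0.0145,0.084],np.radians(94.1))"
```

```text
shift [-0.0017 -0.0002  0.0011] turn [0.0004 0.0058 0.0034] t 4.5 tcp [0.5451 0.0162 0.0851] F [ -3.1 -16.1   5.7] gap 0.367
```

Call:
play_rows([
  [[0.001,0,0],[0,0,0],0],
  [[0.002,0,0],[0,0,0],0],
  [[0.003,0,0],[0,0,0],0],
])

```text
t: 4.8
tcp_pos: [0.5449, 0.0185, 0.0851]
tool_rot: [0.68, 0.733, -0.002, 0.002]
force: [-3.6, -18.1, 4.8]
finger_gap: 0.368
```

Call:
play_rows([
  [[0.001,0,0],[0,0,0],0],
  [[0.002,0,0],[0,0,0],0],
  [[0.003,0,0],[0,0,0],0],
  [[0.004,0,0],[0,0,0],0],
])

```text
t: 5.2
tcp_pos: [0.5446, 0.0214, 0.0851]
tool_rot: [0.68, 0.733, -0.003, 0.003]
force: [-2.3, -17.4, 4.7]
finger_gap: 0.365
```

```bash
python3 -c "
from h import *
goto([0.545,0.0145,0.084],np.radians(94.1))
snap('scene','s3')
im=cv2.imread('pics/s3.png');cv2.imwrite('pics/s3z.png',cv2.resize(im[180:290,250:430],(800,489),interpolation=cv2.INTER_CUBIC))"
```

```text
shift [-0.0069 -0.0001  0.0012] turn [0.0002 0.0079 0.0038] t 5.2 tcp [0.5446 0.0214 0.0851] F [ -2.3 -17.4   4.7] gap 0.365
```

View pics/s3z.png

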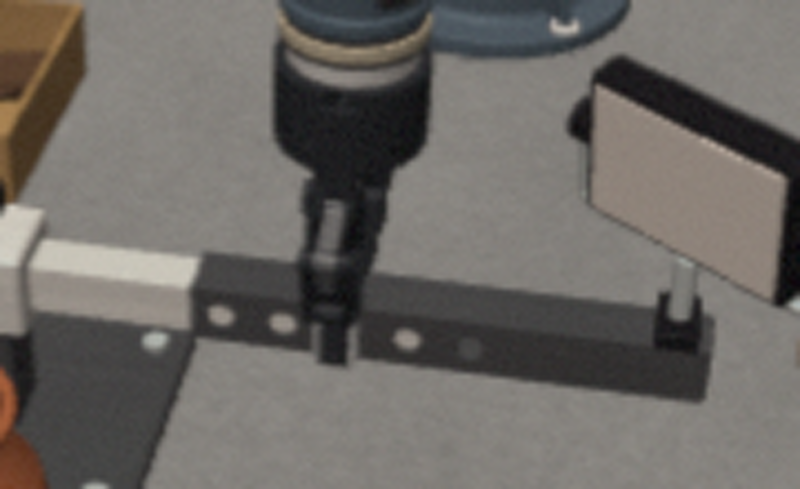

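Call:
play_rows([
  [[0.002,0,0],[0,0,0],0],
  [[0.004,0,0],[0,0,0],0],
  [[0.006,0,0],[0,0,0],0],
  [[0.008,0,0],[0,0,0],0],
  [[0.01,0,0],[0,0,0],0],
  [[0.012,0,0],[0,0,0],0],
  [[0.014,0,0],[0,0,0],0],
  [[0.016,0,0],[0,0,0],0],
  [[0.018,0,0],[0,0,0],0],
])

```text
t: 6.15
tcp_pos: [0.5432, 0.0405, 0.0851]
tool_rot: [0.68, 0.733, -0.002, 0.002]
force: [-2.6, -15.4, 5.0]
finger_gap: 0.366
```

Call:
play_rows([
  [[0.001,0,0],[0,0,0],0],
  [[0.002,0,0],[0,0,0],0],
  [[0.003,0,0],[0,0,0],0],
  [[0.004,0,0],[0,0,0],0],
])

```text
t: 6.55
tcp_pos: [0.5427, 0.0461, 0.0851]
tool_rot: [0.68, 0.733, -0.001, 0.002]
force: [-2.2, -10.3, 5.6]
finger_gap: 0.368
```

Call:
play_rows([
  [[0.001,0,0],[0,0,0],0],
  [[0.002,0,0],[0,0,0],0],
])

```text
t: 6.75
tcp_pos: [0.5426, 0.0474, 0.0851]
tool_rot: [0.68, 0.733, -0.002, 0.002]
force: [-2.1, -14.4, 5.4]
finger_gap: 0.365
```

Call:
play_rows([
  [[0.001,0,0],[0,0,0],0],
])

```text
t: 6.85
tcp_pos: [0.5426, 0.0483, 0.0851]
tool_rot: [0.68, 0.733, -0.002, 0.002]
force: [-2.2, -15.7, 5.5]
finger_gap: 0.363
```

Call:
play_rows([
  [[0.0005,0,0],[0,0,0],0],
])

```text
t: 6.95
tcp_pos: [0.5426, 0.0483, 0.0851]
tool_rot: [0.68, 0.733, -0.002, 0.002]
force: [-3.2, -16.5, 5.5]
finger_gap: 0.366
```

Call:
play_rows([
  [[0.0005,0,0],[0,0,0],0],
])

```text
t: 7.05
tcp_pos: [0.5425, 0.0484, 0.0851]
tool_rot: [0.68, 0.733, -0.002, 0.003]
force: [-3.1, -17.2, 5.2]
finger_gap: 0.371
```

Call:
play_rows([
  [[0.0005,0,0],[0,0,0],0],
])

```text
t: 7.15
tcp_pos: [0.5426, 0.0485, 0.0851]
tool_rot: [0.68, 0.733, -0.003, 0.003]
force: [-3.3, -19.5, 5.2]
finger_gap: 0.371
```

```bash
python3 -c "
from h import *
goto([0.545,0.0145,0.084],np.radians(94.1))
snap('scene','s4')
goto([0.545,0.0145,0.084],np.radians(94.1))
im=cv2.imread('pics/s4.png');cv2.imwrite('pics/s4z.png',cv2.resize(im[180:290,250:430],(800,489),interpolation=cv2.INTER_CUBIC))"
```

```text
shift [-0.0341 -0.0001  0.0014] turn [0.     0.0074 0.0042] t 7.15 tcp [0.5426 0.0485 0.0851] F [ -3.3 -19.5   5.2] gap 0.371
shift [-0.0341 -0.0001  0.0014] turn [-0.0001  0.0073  0.0041] t 7.2 tcp [0.5425 0.0485 0.0851] F [ -3.4 -17.7   4.8] gap 0.366
```

View pics/s4z.png

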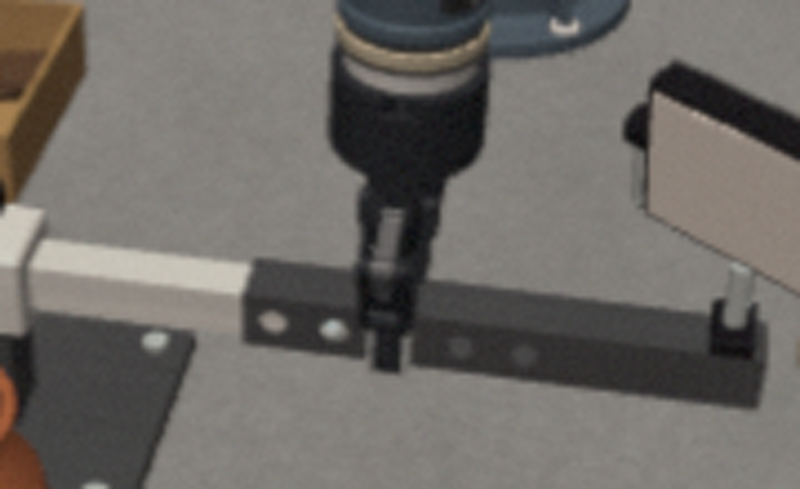

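The button is bright in the second hole from the inner end, at (333,329) in the crop. The force climbs without any travel, so it has caught after about 32 mm. I'll release and go back over the buttons.

Call:
play_rows([
  [[-0.002,0,0],[0,0,0],0],
  [[-0.004,0,0],[0,0,0],0.6],
  [[-0.004,0,0],[0,0,0],0.9],
  [[-0.004,0,0],[0,0,0],0.9],
  [[-0.004,0,0],[0,0,0],0.9],
  [[-0.004,0,0],[0,0,0],0.9],
])

```text
t: 7.8
tcp_pos: [0.5423, 0.0497, 0.0842]
tool_rot: [0.681, 0.733, -0.0, -0.0]
force: [0.7, 0.3, -0.6]
finger_gap: 0.903
```

```bash
python3 -c "
from h import *
goto([0.545,0.0155,0.084],np.radians(94.1))"
```

```text
shift [-0.0343  0.0002  0.0002] turn [-0.0003 -0.0001  0.002 ] t 7.8 tcp [0.5423 0.0497 0.0842] F [ 0.7  0.3 -0.6] gap 0.903
```

Call:
play_rows([
  [[-0.015,0,0],[0,0,0],0.9],
  [[-0.028,0,0],[0,0,0],0.9],
  [[-0.034,0,0],[0,0,0],0.9],
  [[-0.034,0,0],[0,0,0],0.9],
])

```text
t: 8.2
tcp_pos: [0.5452, 0.0138, 0.0843]
tool_rot: [0.682, 0.732, 0.0, 0.0]
force: [-0.2, -0.2, 0.6]
finger_gap: 0.9
```

```bash
python3 -c "
from h import *
goto([0.545,0.0155,0.084],np.radians(94.1))
snap('wrist','w5')
goto([0.545,0.0155,0.084],np.radians(94.1))
im=cv2.imread('pics/w5.png');cv2.imwrite('pics/w5z.png',cv2.resize(im[270:430,180:460],(800,457),interpolation=cv2.INTER_CUBIC))"
```

```text
shift [ 0.0017 -0.0001  0.0003] turn [ 0.0004  0.0002 -0.001 ] t 8.2 tcp [0.5452 0.0138 0.0843] F [-0.2 -0.2  0.6] gap 0.9
shift [0.001  0.0001 0.0003] turn [ 0.0001 -0.0001 -0.0005] t 8.25 tcp [0.5449 0.0145 0.0843] F [-0.9 -0.2  0. ] gap 0.9
```

View pics/w5z.png

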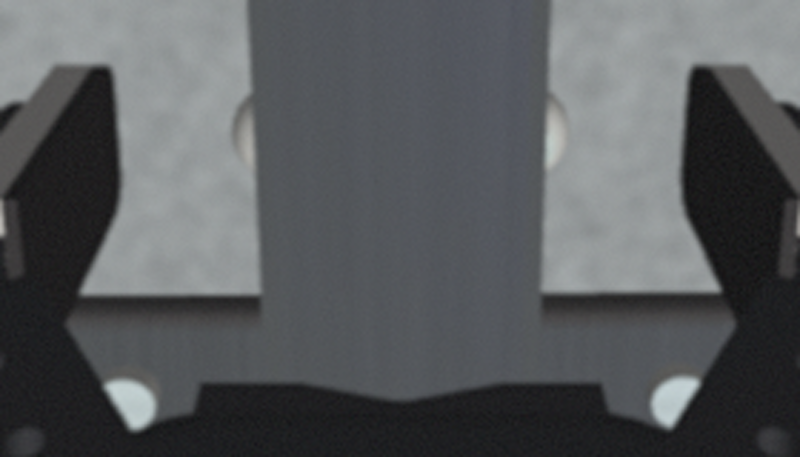

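Both buttons are out again, at (245,130) and (555,130) in the crop, between the pads. Pinch again.

Call:
play_rows([
  [[0.001,0,0],[0,0,0],0.45],
  [[0.001,0,0],[0,0,0],0.45],
  [[0.001,0,0],[0,0,0],0.3],
  [[0.001,0,0],[0,0,0],0.2],
  [[0.001,0,0],[0,0,0],0.1],
  [[0.001,0,0],[0,0,0],0],
  [[0.001,0,0],[0,0,0],0],
  [[0.001,0,0],[0,0,0],0],
], force=50)

```text
t: 9.05
tcp_pos: [0.545, 0.0168, 0.0847]
tool_rot: [0.681, 0.733, 0.0, 0.0]
force: [-0.6, 2.2, 5.1]
finger_gap: 0.367
```

Call:
play_rows([
  [[0.001,0,0],[0,0,0],0],
  [[0.002,0,0],[0,0,0],0],
  [[0.003,0,0],[0,0,0],0],
  [[0.004,0,0],[0,0,0],0],
])

```text
t: 9.45
tcp_pos: [0.545, 0.0169, 0.0847]
tool_rot: [0.68, 0.733, -0.002, 0.002]
force: [-1.5, -15.9, 5.9]
finger_gap: 0.372
```

Call:
play_rows([
  [[0.001,0,0],[0,0,0],0],
  [[0.002,0,0],[0,0,0],0],
  [[0.003,0,0],[0,0,0],0],
])

```text
t: 9.75
tcp_pos: [0.5448, 0.0188, 0.0847]
tool_rot: [0.68, 0.733, -0.002, 0.002]
force: [-2.6, -18.9, 4.5]
finger_gap: 0.368
```

Call:
play_rows([
  [[0.002,0,0],[0,0,0],0],
  [[0.004,0,0],[0,0,0],0],
  [[0.006,0,0],[0,0,0],0],
  [[0.008,0,0],[0,0,0],0],
  [[0.01,0,0],[0,0,0],0],
  [[0.012,0,0],[0,0,0],0],
  [[0.014,0,0],[0,0,0],0],
  [[0.016,0,0],[0,0,0],0],
  [[0.018,0,0],[0,0,0],0],
  [[0.02,0,0],[0,0,0],0],
])

```text
t: 10.75
tcp_pos: [0.5433, 0.0388, 0.0846]
tool_rot: [0.68, 0.733, -0.002, 0.002]
force: [-2.7, -16.0, 4.2]
finger_gap: 0.37
```

Call:
play_rows([
  [[0.001,0,0],[0,0,0],0],
  [[0.002,0,0],[0,0,0],0],
  [[0.003,0,0],[0,0,0],0],
  [[0.004,0,0],[0,0,0],0],
])

```text
t: 11.15
tcp_pos: [0.5429, 0.0435, 0.0846]
tool_rot: [0.68, 0.733, -0.002, 0.002]
force: [-2.7, -13.2, 5.9]
finger_gap: 0.371
```

Call:
play_rows([
  [[0.001,0,0],[0,0,0],0],
  [[0.002,0,0],[0,0,0],0],
])

```text
t: 11.35
tcp_pos: [0.5427, 0.0465, 0.0846]
tool_rot: [0.68, 0.733, -0.001, 0.002]
force: [-1.4, -11.5, 5.2]
finger_gap: 0.371
```

Call:
play_rows([
  [[0.001,0,0],[0,0,0],0],
])

```text
t: 11.45
tcp_pos: [0.5426, 0.047, 0.0846]
tool_rot: [0.68, 0.733, -0.002, 0.002]
force: [-2.5, -14.3, 5.3]
finger_gap: 0.372
```

Call:
play_rows([
  [[0.0007,0,0],[0,0,0],0],
])

```text
t: 11.55
tcp_pos: [0.5426, 0.0475, 0.0846]
tool_rot: [0.68, 0.733, -0.002, 0.002]
force: [-1.9, -13.8, 5.1]
finger_gap: 0.368
```

Call:
play_rows([
  [[0.0005,0,0],[0,0,0],0],
])

```text
t: 11.65
tcp_pos: [0.5426, 0.0479, 0.0847]
tool_rot: [0.68, 0.733, -0.002, 0.002]
force: [-2.0, -12.6, 5.3]
finger_gap: 0.366
```

Call:
play_rows([
  [[0.0005,0,0],[0,0,0],0],
])

```text
t: 11.75
tcp_pos: [0.5426, 0.0484, 0.0846]
tool_rot: [0.68, 0.733, -0.002, 0.002]
force: [-2.3, -12.7, 5.8]
finger_gap: 0.368
```

Call:
play_rows([
  [[0.0005,0,0],[0,0,0],0],
])

```text
t: 11.85
tcp_pos: [0.5425, 0.0485, 0.0846]
tool_rot: [0.68, 0.733, -0.002, 0.002]
force: [-2.4, -16.1, 5.4]
finger_gap: 0.371
```

Call:
play_rows([
  [[0.0005,0,0],[0,0,0],0],
])

```text
t: 11.95
tcp_pos: [0.5425, 0.0486, 0.0847]
tool_rot: [0.68, 0.733, -0.002, 0.002]
force: [-2.5, -16.8, 4.8]
finger_gap: 0.367
```

Call:
play_rows([
  [[0.0005,0,0],[0,0,0],0],
])

```text
t: 12.05
tcp_pos: [0.5426, 0.0487, 0.0846]
tool_rot: [0.68, 0.733, -0.002, 0.003]
force: [-2.5, -19.2, 5.7]
finger_gap: 0.369
```

```bash
python3 -c "
from h import *
snap('scene','s6')
goto([0.545,0.0155,0.084],np.radians(94.1))
im=cv2.imread('pics/s6.png');cv2.imwrite('pics/s6z.png',cv2.resize(im[180:290,250:430],(800,489),interpolation=cv2.INTER_CUBIC))"
```

```text
shift [-0.0332 -0.      0.0009] turn [-0.0002  0.0071  0.0034] t 12.1 tcp [0.5425 0.0487 0.0846] F [ -2.5 -17.5   6. ] gap 0.365
```

View pics/s6z.png

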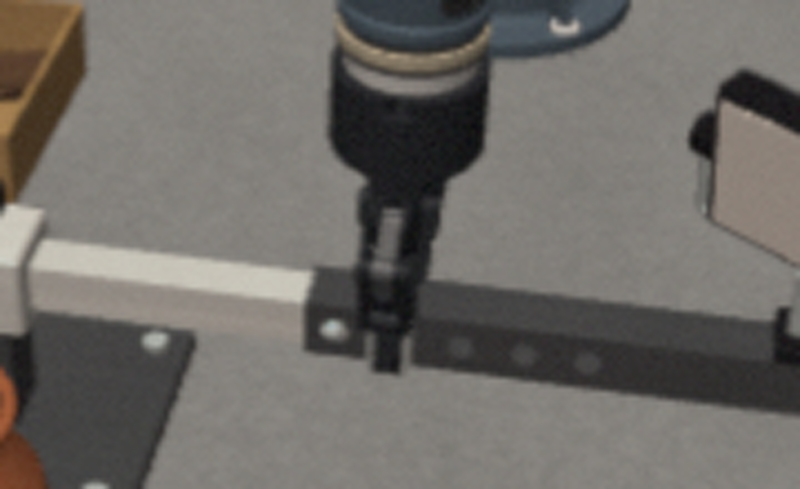

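The far button is bright in the innermost hole, at (333,329) in the crop. The hand has stopped and the force is rising. Relax, open, back off.

Call:
play_rows([
  [[-0.002,0,0],[0,0,0],0],
  [[-0.004,0,0],[0,0,0],0],
  [[-0.004,0,0],[0,0,0],0.7],
  [[-0.004,0,0],[0,0,0],1],
  [[-0.004,0,0],[0,0,0],1],
  [[-0.004,0,0],[0,0,0],1],
  [[-0.004,0,0],[0,0,0],1],
  [[-0.034,0,0],[0,0,0],1],
  [[-0.034,0,0],[0,0,0],1],
  [[-0.034,0,0],[0,0,0],1],
])

```text
t: 13.1
tcp_pos: [0.5446, 0.0193, 0.0843]
tool_rot: [0.681, 0.732, 0.0, -0.0]
force: [-1.2, 0.9, 1.0]
finger_gap: 1.005
```

```bash
python3 -c "
from h import *
snap('wrist','w7'); snap('scene','s7')
goto([0.545,0.0155,0.084],np.radians(94.1))
im=cv2.imread('pics/w7.png');cv2.imwrite('pics/w7z.png',cv2.resize(im[270:430,180:460],(800,457),interpolation=cv2.INTER_CUBIC))"
```

```text
shift [-0.0046  0.0004  0.0002] turn [-0.0005 -0.0004  0.0014] t 13.2 tcp [0.5442 0.0201 0.0842] F [-0.5 -0.2 -0.4] gap 0.997
```

View pics/w7z.png

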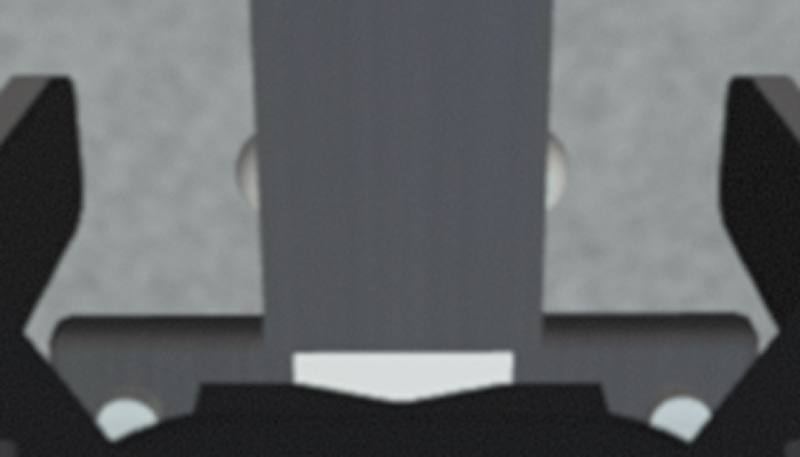

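Both domes stand out equally, at (247,172) and (558,172) in the crop. Lift clear and check from above.

Call:
play_rows([
  [[0,0,-0.03],[0,0,0],1],
  [[0,0,-0.07],[0,0,0],1],
  [[0,0,-0.11],[0,0,0],1],
  [[0,0,-0.147],[0,0,0],1],
  [[0,0,-0.147],[0,0,0],1],
  [[0,0,-0.147],[0,0,0],1],
])

```text
t: 13.8
tcp_pos: [0.5446, 0.0203, 0.2322]
tool_rot: [0.68, 0.733, 0.001, 0.001]
force: [0.0, 0.2, -0.7]
finger_gap: 1.004
```

```bash
python3 - <<'E'
from h import *
snap('wrist','w8'); snap('scene','s8');snap('top','t8')
goto([0.545,0.0155,0.231],np.radians(94.1))
a=cv2.imread('pics/w8.png')[200:300,270:370];b=cv2.imread('pics/w1.png')[200:300,270:370]
c=cv2.resize(np.hstack([b,a]),(800,400),interpolation=cv2.INTER_CUBIC);cv2.imwrite('pics/cmp.png',c)
im=cv2.imread('pics/s8.png');cv2.imwrite('pics/s8z.png',cv2.resize(im[170:310,40:440],(800,280),interpolation=cv2.INTER_CUBIC))
E
```

```text
shift [-0.0048  0.0014 -0.0012] turn [-0.0034 -0.0009  0.0019] t 13.95 tcp [0.5432 0.0202 0.2298] F [-0.9  0.5 -0.8] gap 1.004
```

View pics/cmp.png

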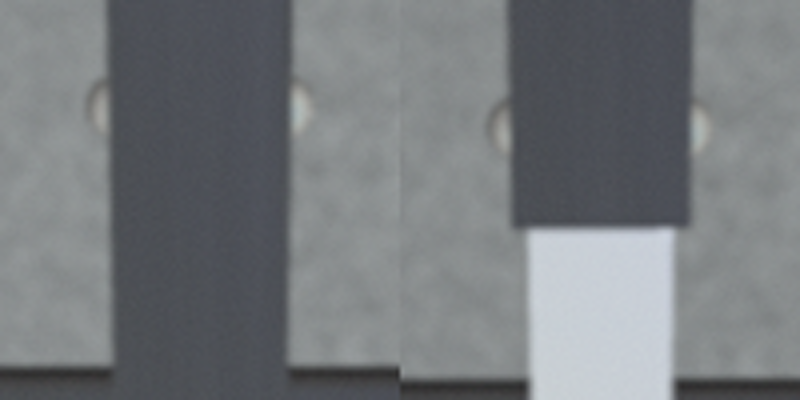

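View pics/s8.png

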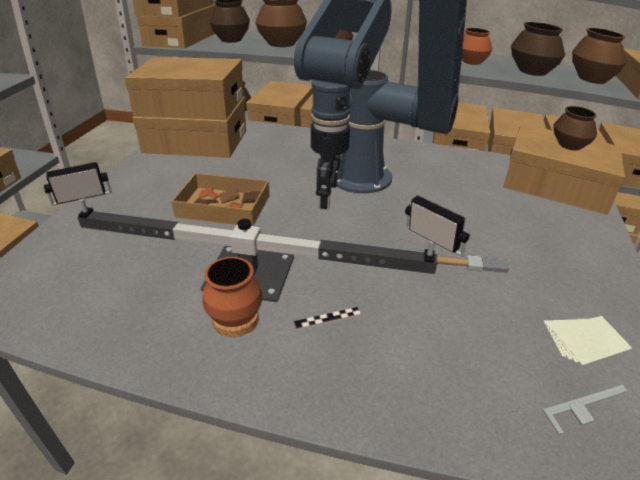

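View pics/s8z.png

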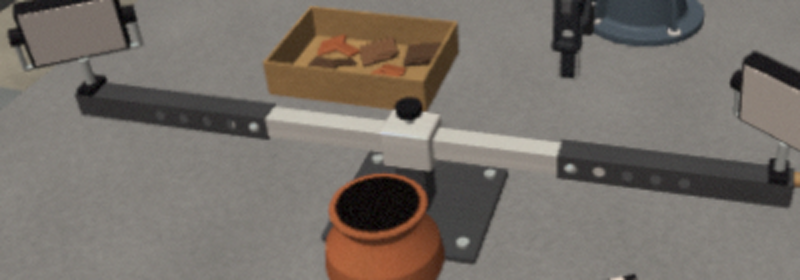

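```bash
python3 -c "
from h import *
print(manip.sign_off())"
```

```text
the job is handed in; nothing more can be done
None
```

The left lamp now matches the right one, and the job is handed in after about 14 s of the 51 s allowed. I pinched both buttons on the left arm and drew the sleeve out one hole (about 32 mm) until they caught. I then pinched them again and drew it out to the last hole, let go and lifted clear.

- **Right-hand arm:** the first pictures showed its button in the innermost hole, with the sleeve end about 177 mm from the post. That meant the left sleeve had to come out by two holes.
- **Catching in the holes:** both times the hand stopped dead and the pull rose only to 19–20 N. After about 13 N of sleeve friction, that leaves roughly 6 N on the buttons, under the 10 N limit.
- **Final pictures:** both left buttons stand out as far as they did at the start, and the far-side button is in the innermost hole, the same as on the right arm. The pot and other things on the bench look unmoved, and the gripper is open about 10 cm above the tube.

No check failed. I judged the final position from the pictures and the two catches, and did not measure the left sleeve end's final distance in mm. The camera estimates of the buttons' position differed by a few mm, and I centred the grip using the wrist camera.

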